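# One turn on the pantry screw press

## Task

Give the screw press exactly one more turn: push its hand wheel round by the upright wooden handle, clockwise as seen from above, until the handle is back where it started after one full turn, and then take the hand away. Push the handle gently with the fingertips or the outside of the fingers, do not grip it and do not push on the rim or spokes instead. Leave the tin, the mug, the paddle and the purple box where they are.

Things in the scene. Friction and masses are not known exactly. Their poses are not given: they have to be found in the camera images.
- wheel_axis (a point): Centre of the dark steel hand wheel, on its vertical axis, level with the rim top, 240 mm above the work surface. The wheel lies flat on top of a fixed wooden screw press (board 200 x 280 mm), none of which stands higher. Rim circle radius 80 mm, rim bar and spokes 16 and 12 mm thick, hub 40 mm across and 6 mm higher than this point. Its x axis is the press's own x axis.
- handle_mid (a point): Middle of the upright wooden handle, the only thing that stands up from the wheel, on the rim at the end of one spoke, 80 mm from the wheel axis. It is a round grip that spins loosely on its own upright axle, 26 mm across and 60 mm tall, so it reaches from 30 mm below this point (rim top) to 30 mm above it.
- wheel (a joint): Angle of the hand wheel in rad, growing clockwise seen from above; one turn is 6.283. It starts anywhere from 0 to 4.4; at 0 the handle is on the press's own -x side. It turns with steady friction (about 0.2 N m, some 2.5 N at the handle), stays where it is left, and has no stop within a turn either way; one turn lowers the pressing plate by 6 mm.
- handle: The handle itself; its origin is at its foot, level with the rim top, 30 mm below point handle_mid.
- tin: Loose plain steel tin, 72 mm across, 105 mm tall, beside the press; origin at the centre of its underside.
- mug: Loose green melamine mug, 80 mm across, 90 mm tall, with a side handle, on the other side of the press from the tin; origin at the centre of its underside.
- paddle: Loose wooden stirring paddle lying flat beyond the press, 330 mm long, 55 mm wide, 16 mm thick; origin at its underside, 168 mm from the handle end.
- purple_box: Purple plastic box with its lid closed, 136 x 186 mm, 87 mm tall, to the far left of the press; origin at the centre of its underside.
Not all that is in view belongs to the job. Several things look just like the purple_box: the one meant starts farthest from the robot's base.

How it is judged:
By the outcome, as a careful person would: the job done as asked, in the order asked, and still so for the second after the job is handed in, with the robot touching nothing.
It also fails if it takes over 58 s, if anything falls off the work surface, if the arm or the gripper's body presses on something with over 40 N, if the wrist force passes 120 N, or if a joint passes its speed limit or range.

## Robot

A 6-joint arm with a two-finger parallel gripper is mounted at the origin on the work surface. World frame = base frame: x ahead of the robot, y to its left, z up, the work surface at z = 0. Lengths are in mm, angles in rad, forces in N, time in s.
With the tool pointing down it reaches from about 250 to 850 mm from the base axis. Payload 12.5 kg.
Tool frame: the origin (TCP) lies midway between the tips of the shut fingers; the grasp point (between the pads) lies 19 mm behind it (bot.grasp_offset is the distance from the TCP to the grasp point, in mm); z points along the fingers, y is the line along which they close (so a half turn about z gives the same grasp; the last joint's range is limited). The gripper opens to 93 mm and grips with 3 to 60 N. Pads are 15 mm wide; open, the fingers measure 128 mm over their backs; the gripper's body (75 mm by 188 mm) begins 65 mm behind the grasp point.
Start: joints at [-1.252, 0.351, 1.652, -0, 1.139, -0.085], TCP at [216.121, -505.743, 218.633] pointing down, gripper open.
Joint ranges: [-2.75, 2.75], [-0.79, 2.1], [0.01, 2.65], [-1.57, 4.71], [0.07, 3.14], [-2.87, 2.87]. Speed limits (rad/s): [2.22, 2.22, 2.79, 3.14, 3.14, 3.14].

## Interface

Orientations are given as a rotation vector (axis times angle).
In Python, from cell import bot, viewer gives the robot as it stands.
- The arm moves only by the shell command python3 -m jog 'ROWS' [FORCE]. ROWS is a JSON object of lists of equal length, an entry for each row: "dr": the turn, a rotation vector about the tool's x, y, z in degrees, a list of three; "slide": the shift along the tool's x, y, z in cm, a list of three; "jaw": the opening, from -1 (shut) to 1 (fully open). A call has 1 to 8 rows; each row is the pose to reach, as a shift and turn from the pose commanded when the call began, along the tool's axes at that moment; what a row does not reach only later rows make up. A row lasts 1/12 s, in which the tool goes at most 41.7 mm and 7.16 degrees, less where a joint would pass 70% of its speed; a pose out of reach is approached as far as the arm can. A call with a gripper value outside its range is refused whole. The fingers move at their own pace and stop on an object; FORCE is the grip in N (left out, the last holds). Time passes only in rows, so rows that repeat a pose let the fingers close. It gives the time, the measured TCP pose, the force, the opening and the grip force at its end, in the units of the state.
- bot.get_state(): the state, without advancing time (a new reading comes with each control period).
- viewer.grab_frame(name): name is "side" or "top" or "wrist"; returns the picture (384x512x3 uint8, red, green, blue); there is no depth.
- viewer.camera_info(name): a dict with "intrinsics" (3x3 intrinsics, pixels), "dist_coeffs" ([k1, k2, p1, p2, k3] as OpenCV has them; the pictures are not rectified), "cam_to_world" (4x4, takes a point from camera to world coordinates). Camera axes: x right, y up, looking along -z (the intrinsics and any distortion apply to the point x, -y, -z); pixel columns grow to the right and rows downward; lengths in mm; the calibration is good to about 2 mm. A picture is of the moment at which its call begins: read the wrist's pose just before it. camera_info takes no time and is no camera call; for the wrist camera it gives the pose at the moment of the call.
- bot.job_done(): hands the job in; it is judged then, once.
The state is a dict: "time": time; "qpos": joint angles; "dq": joint speeds; "joint_torque": joint torques, N m; "tcp_pos": TCP position; "eef_rot": TCP orientation; "force": force on the tool from outside, world axes, zero at the start; "torque": the same for the moment, N m; "grip_width": finger opening in mm; "finger_force": force on a finger pad.
Only numpy, scipy, OpenCV 4.12 (cv2) and the standard library are available. Lean on these libraries where they do the work, as an engineer would, in place of code of your own. Each camera call takes 0.05 s, during which the arm holds its last target. There are 200 camera calls.

## Working session

There is one attempt and no reset: what is moved stays moved. The work goes in short steps, Python scripts to look and compute and a shell command to move; the robot and the scene stay as the last step left them, time stands still between calls to the robot, and variables do not carry over. Pictures are saved under pics/ and viewed, at most 10 in all, crops included, and the job is handed in when it is done.

```bash
mkdir -p pics; ls; python3 - <<'E'
from cell import bot, viewer
import cv2,numpy as np
for n in("side","top"):
    f=viewer.grab_frame(n); cv2.imwrite(f"pics/{n}0.png",f[:,:,::-1])
    c=viewer.camera_info(n); print(n,np.round(c["intrinsics"],1).tolist(),c["dist_coeffs"],np.round(c["cam_to_world"],3).tolist())
s=bot.get_state();print(s)
E
```

```text
pics
side [[413.1, 0.0, 258.9], [0.0, 413.1, 194.7], [0.0, 0.0, 1.0]] [-0.08143285  0.          0.          0.          0.        ] [[0.997, 0.038, -0.071, 417.859], [-0.081, 0.526, -0.847, -1151.759], [0.005, 0.85, 0.527, 939.681], [0.0, 0.0, 0.0, 1.0]]
top [[480.2, 0.0, 253.4], [0.0, 480.2, 190.8], [0.0, 0.0, 1.0]] [-0.16191328  0.          0.          0.          0.        ] [[0.019, 0.995, -0.095, 393.132], [-1.0, 0.02, 0.015, 83.597], [0.017, 0.095, 0.995, 1730.135], [0.0, 0.0, 0.0, 1.0]]
{'time': 0.1, 'qpos': array([-1.25162058e+00,  3.51191941e-01,  1.65233779e+00,  1.91431159e-05,
        1.13914160e+00, -8.46007917e-02]), 'dq': array([ 0.00147807, -0.00091801, -0.00146044,  0.00080676, -0.00099598,
       -0.00015488]), 'joint_torque': array([ 2.63515794e-04, -4.98030353e+01, -2.85706365e+01,  6.99902256e-02,
        2.38552195e-02, -3.11283782e-05]), 'tcp_pos': array([ 216.02103759, -505.46208357,  218.15850219]), 'eef_rot': array([-3.07673695e+00, -6.29723359e-01,  1.71099647e-04]), 'force': array([-0.46035721, -0.19864007, -0.38811392]), 'torque': array([ 0.04469102, -0.00199374,  0.02681838]), 'finger_force': 0.0, 'grip_width': 92.83140684649047}
```

View pics/top0.png

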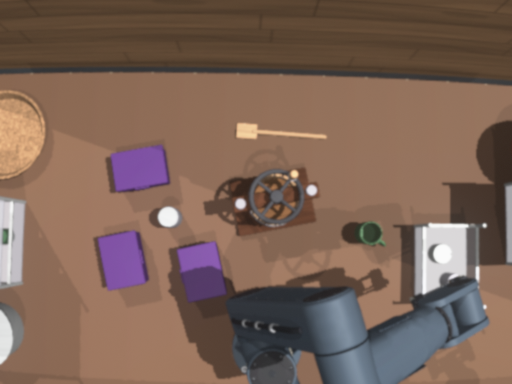

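View pics/side0.png

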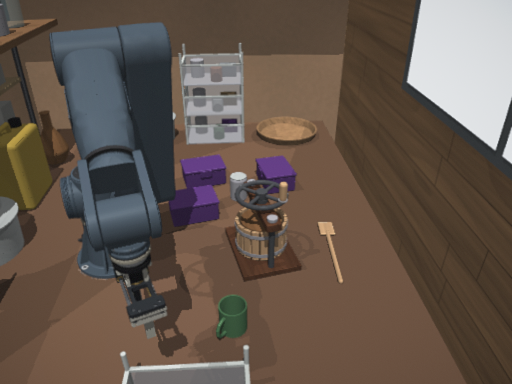

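The top view shows the wheel hub near (277,196) and the handle top near (294,174). The mug is at (371,233), the tin at (168,217) and the paddle at (280,132). The purple boxes are at (139,168), (122,260) and (202,271); the one at (139,168) looks farthest from the base. In the side view the handle is at (283,191).

```bash
cat > h.py <<'E'
from cell import bot, viewer
import cv2,numpy as np
def ray(n,p,c=None):
    c=c or viewer.camera_info(n);M=np.array(c["cam_to_world"])
    u=cv2.undistortPoints(np.array([[p]],float),np.array(c["intrinsics"]),np.array(c["dist_coeffs"]))[0,0]
    return M[:3,3],M[:3,:3]@np.array([u[0],-u[1],-1])
def onz(n,p,z,c=None):
    o,d=ray(n,p,c);return o+d*(z-o[2])/d[2]
def tri(a,b):
    (o,d),(q,e)=a,b
    s=np.linalg.lstsq(np.c_[d,-e],q-o,rcond=None)[0]
    x,y=o+d*s[0],q+e*s[1];return (x+y)/2,np.linalg.norm(x-y)
E
python3 - <<'E'
from h import *
t=cv2.imread("pics/top0.png");s=cv2.imread("pics/side0.png")
def blobs(im,lo,hi,roi,amin):
    m=np.zeros(im.shape[:2],np.uint8);x0,y0,x1,y1=roi
    m[y0:y1,x0:x1]=cv2.inRange(cv2.cvtColor(im,cv2.COLOR_BGR2HSV),lo,hi)[y0:y1,x0:x1]
    n,l,st,c=cv2.connectedComponentsWithStats(m)
    return [(st[i].tolist(),c[i].round(1)) for i in range(1,n) if st[i][4]>=amin]
print("handle top",blobs(t,(8,90,150),(25,255,255),(284,164,305,186),8))
print("handle side",blobs(s,(8,90,130),(25,255,255),(274,175,295,206),8))
for st,c in blobs(t,(120,80,40),(150,255,255),(80,120,240,320),200):
    p=onz("top",c,87);print("purple",c,p.round(),np.hypot(*p[:2]).round())
print("hub",onz("top",(277,196),246).round(1))
for k,p,z in(("tin",(168,217),105),("mug",(370,233),90),("paddle",(280,132),16)):print(k,onz("top",p,z).round())
a=cv2.resize(t[145:245,220:340],None,fx=5,fy=5,interpolation=cv2.INTER_CUBIC)
cv2.imwrite("pics/c1.png",a)
b=np.hstack([cv2.resize(s[165:285,215:315],(500,600),interpolation=cv2.INTER_CUBIC)]);cv2.imwrite("pics/c2.png",b)
E
```

```text
handle top [([290, 169, 9, 9, 36], array([293.9, 173.3])), ([284, 175, 3, 4, 10], array([284.9, 176.8]))]
handle side [([280, 182, 7, 18, 83], array([282.8, 189.3]))]
purple [139.3 168.3] [620. 457.  87.] 770.0
purple [122.4 259.7] [303. 504.  87.] 588.0
purple [201.2 271.2] [272. 231.  87.] 357.0
hub [519.9 -12.3 246. ]
tin [453. 347. 105.]
mug [ 411. -347.   90.]
paddle [774. -35.  16.]
```

View pics/c1.png

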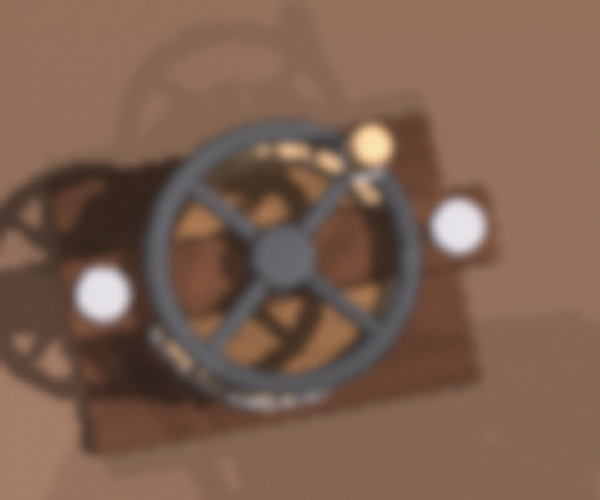

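View pics/c2.png

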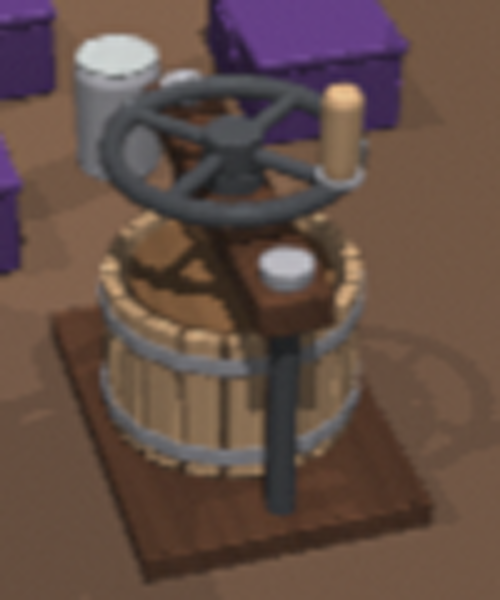

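Enlarged crops: hub centre at top pixel (277,196.4), handle top at (294.2,174.2), handle standing upright at the end of a spoke. The three purple boxes are (139,168) at 770 mm from the base, (122,260) at 588 mm and (202,271) at 357 mm. The first is the one meant, and all are well away from the wheel.

```bash
cat >> h.py <<'E'
from scipy.spatial.transform import Rotation as Ro
def rel(P,s=None):
    s=s or bot.get_state();return Ro.from_rotvec(s["eef_rot"]).inv().apply(np.array(P)-s["tcp_pos"])/10
E
python3 - <<'E'
from h import *
hub=onz("top",(277,196.4),246);h=onz("top",(294.2,174.2),300)
T,g=tri(ray("top",(294.2,174.2)),ray("side",(283,183)))
print(hub,h,"tri handle top",T,g)
v=h-hub;print("radius",np.hypot(*v[:2]),"theta",np.degrees(np.arctan2(v[1],v[0])))
th=np.arctan2(v[1],v[0])+np.radians(45)
P=hub[:2]+80*np.array([np.cos(th),np.sin(th)]);print("start pt",P)
print(rel([*P,350]), "yaw",np.degrees(np.arctan2(*Ro.from_rotvec(bot.get_state()["eef_rot"]).as_matrix()[1::-1,0])))
E
```

```text
[518.68075227 -12.34593741 246.        ] [582.18606235 -59.80694565 300.        ] tri handle top [583.27400923 -60.00571226 298.78585331] 1.8434280907800507
radius 79.28096688665717 theta -36.772782539041856
start pt [597.85742152  -0.89800979]
[ 54.93824907 -31.41134265 -13.144483  ] yaw 23.13422859701432
```

Triangulation puts the handle top at z 299 against 300 expected, at radius 79 against 80, so the points hold. I'll lift with the fingers shut and go over to a spot 45° behind the handle.

```bash
python3 -m jog '{"slide":[[0,0,-4],[0,0,-8],[2,-1,-12],[5,-3,-13.5],[9,-5,-13.5],[12,-7,-13.5],[16,-9,-13.5],[19,-11,-13.5]],"dr":[[0,0,0],[0,0,-5],[0,0,-10],[0,0,-15],[0,0,-20],[0,0,-25],[0,0,-30],[0,0,-35]],"jaw":[-1,-1,-1,-1,-1,-1,-1,-1]}'; python3 - <<'E'
from h import *
print(rel([598,-1,350]))
E
```

```text
time: 0.77
tcp_pos: [348.6, -328.2, 353.5]
eef_rot: [-2.743, -1.532, -0.0]
force: [0.2, -0.3, -0.4]
grip_width: 44.4
finger_force: 0.0
[40.93845563  4.08000251  0.35853592]
```

```bash
python3 -m jog '{"slide":[[4,0.4,0],[8,0.8,0],[12,1.2,0],[16,1.6,0],[20,2,0],[24,2.4,0],[28,2.8,0],[32,3.2,0]],"dr":[[0,0,0],[0,0,0],[0,0,0],[0,0,0],[0,0,0],[0,0,0],[0,0,0],[0,0,0]],"jaw":[-1,-1,-1,-1,-1,-1,-1,-1]}'; python3 -m jog '{"slide":[[3,0.3,0],[6,0.6,0],[8,0.8,0],[8,0.8,0]],"dr":[[0,0,0],[0,0,0],[0,0,0],[0,0,0]],"jaw":[-1,-1,-1,-1]}'; python3 - <<'E'
from h import *
c=viewer.camera_info("wrist");f=viewer.grab_frame("wrist");cv2.imwrite("pics/w1.png",f[:,:,::-1])
t=viewer.grab_frame("top");cv2.imwrite("pics/t1.png",t[:,:,::-1])
M=np.linalg.inv(np.array(c["cam_to_world"]))
for P in([518.7,-12.3,246],[582.5,-60,300]):
    p=M[:3]@np.array([*P,1]);q=cv2.projectPoints(np.array([[p[0],-p[1],-p[2]]]),np.zeros(3),np.zeros(3),np.array(c["intrinsics"]),np.array(c["dist_coeffs"]))[0].ravel();print("expected px",q)
s=bot.get_state();print(s["tcp_pos"],s["eef_rot"],s["qpos"],s["grip_width"],rel([598,-1,258]))
E
```

```text
time: 1.43
tcp_pos: [544.5, -73.1, 353.4]
eef_rot: [-2.746, -1.526, 0.001]
force: [0.4, -0.9, 0.7]
grip_width: 0.4
finger_force: 0.0
time: 1.77
tcp_pos: [594.0, -8.5, 352.6]
eef_rot: [-2.743, -1.53, 0.001]
force: [-0.1, -0.3, 0.3]
grip_width: 0.8
finger_force: 0.0
expected px [191.84892155 228.45182939]
expected px [269.75195329 261.92191457]
[592.57937001 -11.1876508  353.02495897] [-2.74466567e+00 -1.52761094e+00  1.78161581e-03] [-9.72846044e-02  3.35528334e-01  1.34464050e+00 -2.78300256e-04
  1.46261177e+00  4.57788335e-01] 0.66110972211952 [ 1.15882898 -0.06721711  9.50167039]
```

View pics/w1.png

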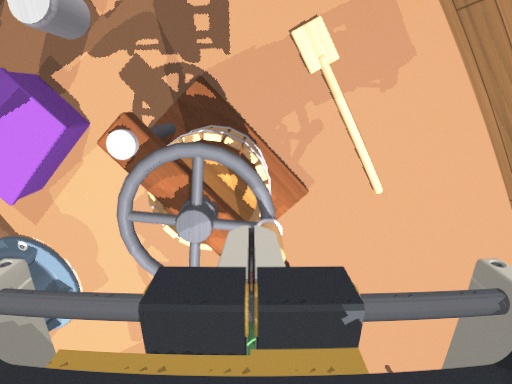

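The wrist view shows the hub at (195,223) against (192,228) predicted, which agrees to within about 5 mm. The handle is partly hidden behind the shut fingers at (275,240), on the spoke pointing right. I'll go down, then push.

```bash
python3 -m jog '{"slide":[[1.2,0,2],[1.2,0,5],[1.2,0,8],[1.2,0,9.5],[1.2,0,9.5],[1.2,0,9.5]],"dr":[[0,0,0],[0,0,0],[0,0,0],[0,0,0],[0,0,0],[0,0,0]],"jaw":[-1,-1,-1,-1,-1,-1]}'; cat > plan.py <<'E'
from h import *
import sys
H=np.array([518.7,-12.3]);R=80
s=bot.get_state();x=s["tcp_pos"];th0=np.degrees(np.arctan2(*(x[:2]-H)[::-1]));step=float(sys.argv[1])
print("now theta",th0.round(1),"r",np.hypot(*(x[:2]-H)).round(1),"z",x[2].round(1),"F",s["force"].round(1),"t",s["time"],"q6",s["qpos"][5].round(2))
for i in range(1,9):
    a=np.radians(th0-step*i);print(rel([*(H+R*np.array([np.cos(a),np.sin(a)])),258],s).round(2).tolist())
E
python3 plan.py 6
```

```text
time: 2.37
tcp_pos: [598.6, -2.1, 259.0]
eef_rot: [-2.747, -1.525, 0.001]
force: [0.6, -0.1, 0.9]
grip_width: 0.4
finger_force: 0.0
now theta 7.3 r 80.6 z 259.0 F [ 0.6 -0.1  0.9] t 2.3667 q6 0.48
[-0.71, 0.45, 0.1]
[-1.44, 0.87, 0.1]
[-2.2, 1.21, 0.1]
[-3.0, 1.47, 0.1]
[-3.82, 1.65, 0.1]
[-4.65, 1.74, 0.1]
[-5.49, 1.74, 0.1]
[-6.32, 1.66, 0.1]
```

```bash
python3 -m jog '{"slide":[[-0.7,0.45,0],[-1.45,0.85,0],[-2.2,1.2,0],[-3,1.45,0],[-3.8,1.65,0],[-4.65,1.75,0],[-5.5,1.75,0],[-6.3,1.65,0]],"dr":[[0,0,0],[0,0,0],[0,0,0],[0,0,0],[0,0,0],[0,0,0],[0,0,0],[0,0,0]],"jaw":[-1,-1,-1,-1,-1,-1,-1,-1]}'; python3 plan.py 7; python3 - <<'E'
from h import *
t=viewer.grab_frame("top");cv2.imwrite("pics/t2.png",cv2.resize(t[120:260,200:360,::-1],None,fx=4,fy=4,interpolation=cv2.INTER_CUBIC))
E
```

```text
time: 3.03
tcp_pos: [579.5, -64.0, 258.9]
eef_rot: [-2.746, -1.526, -0.001]
force: [1.6, 3.6, 2.8]
grip_width: 0.5
finger_force: 1.8
now theta -40.3 r 79.8 z 258.9 F [1.6 3.6 2.8] t 3.0333 q6 0.37
[-0.96, -0.18, 0.09]
[-1.88, -0.5, 0.09]
[-2.76, -0.93, 0.09]
[-3.58, -1.46, 0.09]
[-4.33, -2.09, 0.09]
[-4.99, -2.8, 0.09]
[-5.57, -3.59, 0.09]
[-6.04, -4.45, 0.08]
```

View pics/t2.png

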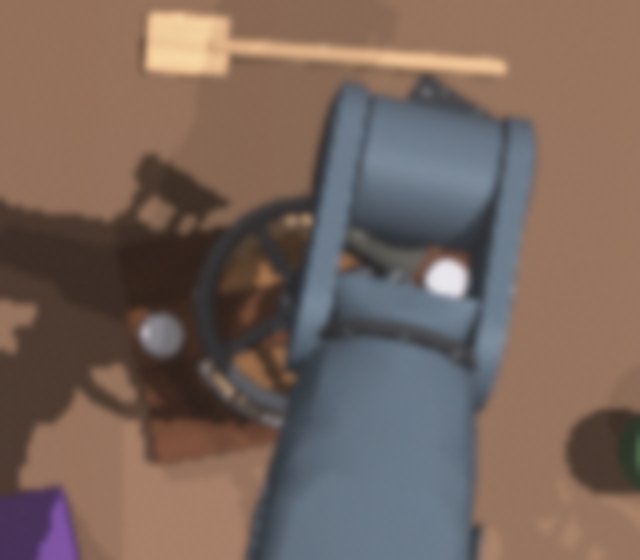

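The arm hides the handle in this view, but the spokes have turned and the push is about 4 N, so contact is good. Continuing.

```bash
python3 -m jog '{"slide":[[-0.95,-0.2,0],[-1.9,-0.5,0],[-2.75,-0.95,0],[-3.6,-1.45,0],[-4.35,-2.1,0],[-5,-2.8,0],[-5.55,-3.6,0],[-6.05,-4.45,0]],"dr":[[0,0,0],[0,0,0],[0,0,0],[0,0,0],[0,0,0],[0,0,0],[0,0,0],[0,0,0]],"jaw":[-1,-1,-1,-1,-1,-1,-1,-1]}'; python3 plan.py 7
```

```text
time: 3.75
tcp_pos: [509.1, -91.6, 258.6]
eef_rot: [2.746, 1.526, -0.0]
force: [2.7, -0.9, 0.7]
grip_width: 0.5
finger_force: 1.3
now theta -96.9 r 79.9 z 258.6 F [ 2.7 -0.9  0.7] t 3.75 q6 0.29
[-0.37, -0.9, 0.06]
[-0.61, -1.85, 0.06]
[-0.74, -2.82, 0.06]
[-0.75, -3.79, 0.06]
[-0.64, -4.76, 0.06]
[-0.41, -5.71, 0.06]
[-0.07, -6.63, 0.06]
[0.39, -7.49, 0.06]
```

```bash
python3 -m jog '{"slide":[[-0.35,-0.9,0],[-0.6,-1.85,0],[-0.75,-2.8,0],[-0.75,-3.8,0],[-0.65,-4.75,0],[-0.4,-5.7,0],[-0.05,-6.65,0],[0.4,-7.5,0]],"dr":[[0,0,0],[0,0,0],[0,0,0],[0,0,0],[0,0,0],[0,0,0],[0,0,0],[0,0,0]],"jaw":[-1,-1,-1,-1,-1,-1,-1,-1]}'; python3 plan.py 7
```

```text
time: 4.42
tcp_pos: [447.6, -47.5, 258.6]
eef_rot: [-2.746, -1.526, 0.001]
force: [1.1, -2.1, 1.1]
grip_width: 0.4
finger_force: 1.2
now theta -153.7 r 79.3 z 258.6 F [ 1.1 -2.1  1.1] t 4.4167 q6 0.35
[0.5, -0.83, 0.06]
[1.16, -1.56, 0.06]
[1.9, -2.19, 0.06]
[2.71, -2.74, 0.06]
[3.59, -3.17, 0.06]
[4.51, -3.5, 0.06]
[5.46, -3.72, 0.06]
[6.43, -3.82, 0.06]
```

```bash
python3 -m jog '{"slide":[[0.5,-0.85,0],[1.15,-1.55,0],[1.9,-2.2,0],[2.7,-2.75,0],[3.6,-3.15,0],[4.5,-3.5,0],[5.45,-3.7,0],[6.4,-3.8,0]],"dr":[[0,0,0],[0,0,0],[0,0,0],[0,0,0],[0,0,0],[0,0,0],[0,0,0],[0,0,0]],"jaw":[-1,-1,-1,-1,-1,-1,-1,-1]}'; python3 plan.py 7
```

```text
time: 5.08
tcp_pos: [450.4, 27.2, 258.6]
eef_rot: [-2.746, -1.527, 0.0]
force: [-0.9, -3.0, -0.1]
grip_width: 0.4
finger_force: 1.6
now theta 150.0 r 78.9 z 258.6 F [-0.9 -3.  -0.1] t 5.0833 q6 0.51
[0.97, -0.08, 0.06]
[1.94, 0.07, 0.06]
[2.88, 0.33, 0.06]
[3.78, 0.71, 0.06]
[4.63, 1.19, 0.06]
[5.41, 1.77, 0.06]
[6.12, 2.45, 0.06]
[6.74, 3.2, 0.06]
```

```bash
python3 -m jog '{"slide":[[0.95,-0.1,0],[1.95,0.05,0],[2.9,0.35,0],[3.8,0.7,0],[4.65,1.2,0],[5.4,1.75,0],[6.1,2.45,0],[6.75,3.2,0]],"dr":[[0,0,0],[0,0,0],[0,0,0],[0,0,0],[0,0,0],[0,0,0],[0,0,0],[0,0,0]],"jaw":[-1,-1,-1,-1,-1,-1,-1,-1]}'; python3 plan.py 7
```

```text
time: 5.75
tcp_pos: [513.7, 67.0, 258.5]
eef_rot: [-2.745, -1.526, 0.0]
force: [-2.3, -0.6, 0.7]
grip_width: 0.5
finger_force: 1.5
now theta 93.6 r 79.5 z 258.5 F [-2.3 -0.6  0.7] t 5.75 q6 0.6
[0.56, 0.8, 0.05]
[0.97, 1.68, 0.05]
[1.27, 2.61, 0.05]
[1.46, 3.57, 0.05]
[1.53, 4.55, 0.05]
[1.47, 5.52, 0.05]
[1.3, 6.48, 0.05]
[1.02, 7.42, 0.05]
```

```bash
python3 -m jog '{"slide":[[0.55,0.8,0],[0.95,1.7,0],[1.25,2.6,0],[1.45,3.55,0],[1.55,4.55,0],[1.5,5.5,0],[1.3,6.5,0],[1,7.4,0]],"dr":[[0,0,0],[0,0,0],[0,0,0],[0,0,0],[0,0,0],[0,0,0],[0,0,0],[0,0,0]],"jaw":[-1,-1,-1,-1,-1,-1,-1,-1]}'; python3 plan.py 3; python3 - <<'E'
from h import *
for n in("top","side"):
    f=viewer.grab_frame(n);cv2.imwrite(f"pics/{n}3.png",f[:,:,::-1])
a=cv2.imread("pics/top3.png")[140:260,210:350];b=cv2.imread("pics/side3.png")[150:290,200:340]
k=lambda i:cv2.resize(i,(400,400*i.shape[0]//i.shape[1]),interpolation=cv2.INTER_CUBIC)
a,b=k(a),k(b);a=np.vstack([a,np.zeros((b.shape[0]-a.shape[0],400,3),np.uint8)]);cv2.imwrite("pics/c3.png",np.hstack([a,b]))
E
```

```text
time: 6.42
tcp_pos: [581.7, 35.3, 258.5]
eef_rot: [-2.746, -1.526, -0.0]
force: [-1.7, 2.2, -0.7]
grip_width: 0.9
finger_force: 1.4
now theta 37.1 r 79.0 z 258.5 F [-1.7  2.2 -0.7] t 6.4167 q6 0.54
[-0.07, 0.42, 0.05]
[-0.25, 0.8, 0.05]
[-0.45, 1.17, 0.05]
[-0.67, 1.53, 0.05]
[-0.9, 1.87, 0.05]
[-1.16, 2.2, 0.05]
[-1.43, 2.52, 0.05]
[-1.72, 2.82, 0.05]
```

View pics/c3.png

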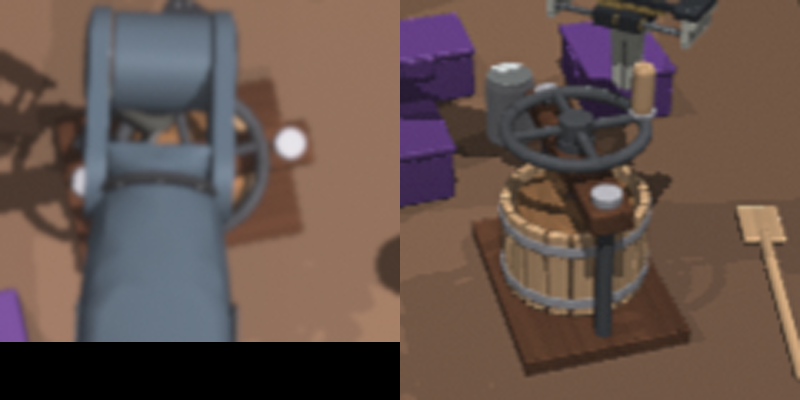

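The side crop shows the fingers just behind the handle (handle at full-frame pixel about (285,181)), nearly round. I'll measure the handle's angle from the side camera with the same mask as at the start.

```bash
cat > ang.py <<'E'
from h import *
H=np.array([518.7,-12.3])
def meas(im):
    m=cv2.inRange(cv2.cvtColor(im,cv2.COLOR_BGR2HSV),(8,90,130),(25,255,255));m[:150]=0;m[206:]=0;m[:,:272]=0;m[:,300:]=0
    n,l,st,c=cv2.connectedComponentsWithStats(m);i=1+np.argmax(st[1:,4])
    p=onz("side",c[i],275)[:2]-H
    return c[i].round(1),st[i].tolist(),np.hypot(*p).round(1),np.degrees(np.arctan2(p[1],p[0])).round(1)
print("start",meas(cv2.imread("pics/side0.png")))
print("now",meas(viewer.grab_frame("side")[:,:,::-1].copy()))
E
python3 ang.py
```

```text
start (array([282.8, 189.3]), [280, 182, 7, 18, 83], np.float64(80.4), np.float64(-34.7))
now (array([284.9, 179.1]), [282, 172, 7, 17, 70], np.float64(83.0), np.float64(12.2))
```

```bash
python3 plan.py 4.5
```

```text
now theta 37.0 r 78.8 z 258.7 F [-0.1  0.2  1. ] t 6.5667 q6 0.54
[-0.14, 0.62, 0.07]
[-0.43, 1.17, 0.07]
[-0.77, 1.71, 0.07]
[-1.15, 2.21, 0.07]
[-1.56, 2.68, 0.07]
[-2.01, 3.12, 0.07]
[-2.49, 3.52, 0.07]
[-3.01, 3.88, 0.07]
```

```bash
python3 -m jog '{"slide":[[-0.15,0.6,0],[-0.45,1.15,0],[-0.75,1.7,0],[-1.15,2.2,0],[-1.55,2.7,0],[-2,3.1,0],[-2.5,3.5,0],[-2.5,3.5,0]],"dr":[[0,0,0],[0,0,0],[0,0,0],[0,0,0],[0,0,0],[0,0,0],[0,0,0],[0,0,0]],"jaw":[-1,-1,-1,-1,-1,-1,-1,-1]}'; python3 ang.py; python3 plan.py 3
```

```text
time: 7.23
tcp_pos: [597.7, -5.1, 258.6]
eef_rot: [2.746, 1.525, -0.0]
force: [0.4, 0.2, -0.3]
grip_width: 0.4
finger_force: 0.0
start (array([282.8, 189.3]), [280, 182, 7, 18, 83], np.float64(80.4), np.float64(-34.7))
now (array([286. , 184.8]), [283, 177, 7, 18, 85], np.float64(82.1), np.float64(-13.2))
now theta 5.5 r 79.2 z 258.6 F [-1.1 -0.6  0.6] t 7.2833 q6 0.47
[-0.29, 0.31, 0.06]
[-0.64, 0.54, 0.06]
[-1.0, 0.75, 0.06]
[-1.38, 0.94, 0.06]
[-1.76, 1.11, 0.06]
[-2.15, 1.26, 0.06]
[-2.55, 1.39, 0.06]
[-2.95, 1.5, 0.06]
```

```bash
python3 -m jog '{"slide":[[-0.3,0.3,0],[-0.65,0.55,0],[-1,0.75,0],[-1.4,0.95,0],[-1.75,1.1,0],[-2,1.2,0],[-2.15,1.25,0],[-2.15,1.25,0]],"dr":[[0,0,0],[0,0,0],[0,0,0],[0,0,0],[0,0,0],[0,0,0],[0,0,0],[0,0,0]],"jaw":[-1,-1,-1,-1,-1,-1,-1,-1]}'; python3 ang.py; python3 plan.py 1
```

```text
time: 7.95
tcp_pos: [596.6, -29.0, 258.6]
eef_rot: [2.746, 1.526, -0.001]
force: [-1.0, 0.1, -0.3]
grip_width: 0.2
finger_force: 0.0
start (array([282.8, 189.3]), [280, 182, 7, 18, 83], np.float64(80.4), np.float64(-34.7))
now (array([284.7, 187.9]), [282, 180, 7, 18, 81], np.float64(82.3), np.float64(-27.3))
now theta -12.1 r 79.7 z 258.6 F [-0.7  0.1  0.5] t 8.0 q6 0.43
[-0.12, 0.07, 0.06]
[-0.26, 0.11, 0.06]
[-0.39, 0.16, 0.06]
[-0.52, 0.19, 0.06]
[-0.66, 0.23, 0.06]
[-0.79, 0.27, 0.06]
[-0.93, 0.3, 0.07]
[-1.07, 0.33, 0.07]
```

```bash
python3 -m jog '{"slide":[[-0.25,0.1,0],[-0.5,0.2,0],[-0.65,0.25,0],[-0.8,0.25,0],[-0.9,0.3,0],[-0.95,0.3,0],[-0.95,0.3,0],[-0.95,0.3,0]],"dr":[[0,0,0],[0,0,0],[0,0,0],[0,0,0],[0,0,0],[0,0,0],[0,0,0],[0,0,0]],"jaw":[-1,-1,-1,-1,-1,-1,-1,-1]}'; python3 ang.py; python3 plan.py 1
```

```text
time: 8.67
tcp_pos: [594.3, -38.4, 258.7]
eef_rot: [2.746, 1.526, -0.0]
force: [1.1, -0.1, 0.0]
grip_width: 0.5
finger_force: 0.5
start (array([282.8, 189.3]), [280, 182, 7, 18, 83], np.float64(80.4), np.float64(-34.7))
now (array([283.5, 189.2]), [280, 182, 7, 18, 86], np.float64(81.7), np.float64(-33.5))
now theta -19.0 r 80.0 z 258.6 F [0.8 0.6 0.3] t 8.7167 q6 0.41
[-0.14, 0.03, 0.06]
[-0.27, 0.06, 0.06]
[-0.41, 0.08, 0.06]
[-0.55, 0.11, 0.06]
[-0.69, 0.13, 0.06]
[-0.82, 0.15, 0.06]
[-0.96, 0.16, 0.06]
[-1.1, 0.17, 0.06]
```

The handle reads −33.5° against −34.7° at the start, so it is within about a degree. I'll back off, rise, swing clear and check from the top camera.

```bash
python3 -m jog '{"slide":[[1,0,0],[2.5,0,0],[3,0,-1.5],[3,0,-4.5],[3,0,-8],[3,0,-10.5],[1,0,-10.5],[-2,0,-10.5]],"dr":[[0,0,0],[0,0,0],[0,0,0],[0,0,0],[0,0,0],[0,0,0],[0,0,0],[0,0,0]],"jaw":[-1,-1,-1,-1,-1,-1,-1,-1]}'; python3 -m jog '{"slide":[[-4,0,0],[-8,0,0],[-12,0,0],[-16,0,0],[-20,0,0],[-24,0,0],[-28,0,0],[-32,0,0]],"dr":[[0,0,0],[0,0,0],[0,0,0],[0,0,0],[0,0,0],[0,0,0],[0,0,0],[0,0,0]],"jaw":[-1,-1,-1,-1,-1,-1,-1,-1]}';  python3 -m jog '{"slide":[[-3,0,0],[-6,0,0],[-8,0,0],[-8,0,0]],"dr":[[0,0,0],[0,0,0],[0,0,0],[0,0,0]],"jaw":[-1,-1,-1,-1]}'; cat > fin.py <<'E'
from h import *
import sys
H=np.array([518.7,-12.3])
f=viewer.grab_frame("top")[:,:,::-1].copy();cv2.imwrite(sys.argv[1],f)
for im in(cv2.imread("pics/top0.png"),f):
    m=np.zeros(im.shape[:2],np.uint8);m[164:190,286:308]=cv2.inRange(cv2.cvtColor(im,cv2.COLOR_BGR2HSV),(8,90,150),(25,255,255))[164:190,286:308]
    n,l,st,c=cv2.connectedComponentsWithStats(m);i=1+np.argmax(st[1:,4]);p=onz("top",c[i],300)[:2]-H
    print("top",c[i],st[i,4],np.hypot(*p).round(1),np.degrees(np.arctan2(p[1],p[0])).round(1))
E
python3 fin.py pics/t5.png; python3 ang.py
python3 -c "
import cv2,numpy as np
a,b=[cv2.imread(f'pics/{n}.png')[145:245,220:340] for n in('top0','t5')]
cv2.imwrite('pics/c5.png',cv2.resize(np.hstack([a,b]),(800,333),interpolation=cv2.INTER_CUBIC))"
```

```text
time: 9.38
tcp_pos: [585.0, -53.2, 364.9]
eef_rot: [2.742, 1.53, 0.004]
force: [0.4, -0.3, -1.4]
grip_width: 0.4
finger_force: 0.0
time: 10.05
tcp_pos: [414.5, -327.9, 363.9]
eef_rot: [2.745, 1.527, 0.0]
force: [0.5, 0.2, -0.2]
grip_width: 0.5
finger_force: 0.0
time: 10.38
tcp_pos: [371.7, -397.1, 363.4]
eef_rot: [-2.748, -1.523, 0.001]
force: [1.1, 0.0, 0.2]
grip_width: 0.4
finger_force: 0.0
top [293.88888889 173.27777778] 36 81.0 -35.1
top [293.66666667 172.75757576] 33 81.9 -34.1
start (array([282.8, 189.3]), [280, 182, 7, 18, 83], np.float64(80.4), np.float64(-34.7))
now (array([283.5, 189.2]), [280, 182, 7, 18, 85], np.float64(82.1), np.float64(-33.7))
```

View pics/c5.png

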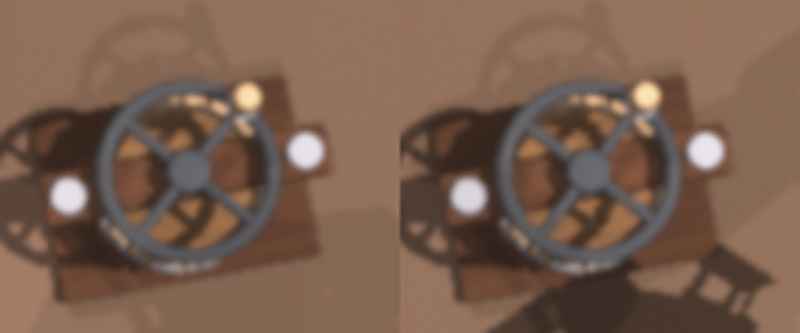

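View pics/t5.png

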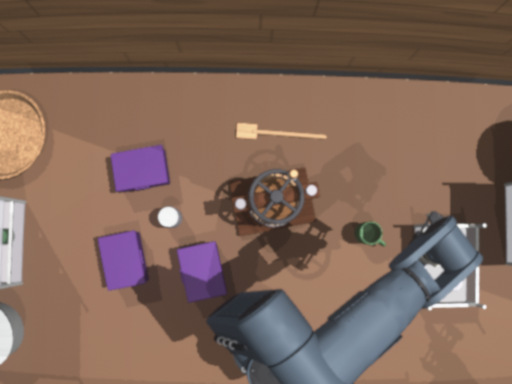

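Side by side, the handle in the start and final crops is at the same place ((248,97) and (647−400,96)). It agrees to about 1° in both cameras. The tin (168,217), mug (371,233), paddle (280,132) and boxes have not moved, and the hand is clear. Handing in.

```bash
python3 -c "
from cell import bot
print(bot.job_done())"
```

```text
the job is handed in; nothing more can be done
None
```

I pushed the hand wheel one full turn clockwise by its handle, which ended within about 1° of its starting position in both cameras; the hand is clear, the tin, mug, paddle and purple box look unmoved, and the job is handed in.

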